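# Slide the top-heavy battery box home into its parking bay

## Task

Push the heavy yellow battery box across the welding table into the green parking bay, until its steel base stands fully home and square against the bay's back stop. Push only against the low dark steel base, with the fingertips or the outside of the fingers, so that the box slides upright without rocking or tipping; do not push on the yellow case, touch the carry handle, or grasp or lift the box. Leave the other loose parts on the table where they are, and finish with the hand clear.

Things in the scene. Friction and masses are not known exactly. Their poses are not given: they have to be found in the camera images.
- battery_box: top-heavy battery box, 0.95 to 1.55 kg, 230 mm tall; sliding takes 5 to 11 N, it tips if pushed high. Dark steel base plate 150 (x) by 104 (y) by 34 mm tall, upright flat sides; the yellow case stands centred on it, so the base projects about 20 mm on all sides. Origin: centre of the base's underside; z up. Its -y side faces the bay (within 0.6 rad) at the start: push on the +y side
- battery_case: the box's yellow case with black lid, 106 (x) by 60 (y) by 150 mm tall (lid 112 x 66 mm), fixed on top of the base; origin at the centre of its underside, 34 mm above the table; axes as the box's. Not to be pushed
- carry_handle: black carry handle, a bow along x on top of the case, 12 mm bar 92 mm long and 46 mm tall; origin on the lid, 184 mm above the table. Not to be touched
- bay: green U of 12 mm wide, 20 mm tall bars, fixed to the table. Origin: on the table, where the box's origin lies when home and centred; box and bay x axes are then parallel. +y points out of the open mouth: push in along -y. Inner face of the back stop at y = -52 mm; side rails' inner faces at x = +-83 mm (8 mm play each side) up to y = +41 mm, then lead-ins flare out to +-100 mm at y = +85 mm
- nozzle_small: bystander, to be left alone: smaller upright orange-brown ceramic welding nozzle, 19 mm diameter, 34 mm tall; origin at the centre of its underside
- nozzle: bystander, to be left alone: small upright orange-brown ceramic welding nozzle, 22 mm diameter, 39 mm tall; origin at the centre of its underside
- plate: bystander, to be left alone: flat dark steel coupon, 85 x 40 x 10 mm, at the left; origin at the centre of its underside
- coupon: bystander, to be left alone: flat grey steel coupon with a weld bead, 90 x 46 x 10 mm, at the front left; origin at the centre of its underside
- scrap: bystander, to be left alone: small dark steel scrap piece, 31 x 26 x 10 mm, at the right; origin at the centre of its underside
- bolt: bystander, to be left alone: steel hex bolt lying down, 61 mm long, 20 mm tall, at the front right; origin at the centre of its underside

How it is judged:
By the outcome, as a careful person would: the job done as asked, in the order asked, and still so for the second after the job is handed in, with the robot touching nothing.
It also fails if it takes over 45 s, if anything falls off the work surface, if the arm or the gripper's body presses on something with over 40 N, if the wrist force passes 120 N, or if a joint passes its speed limit or range.

## Robot

A 6-joint arm with a two-finger parallel gripper is mounted at the origin on a cart in front of the work surface, level with it; the furniture and walls round the work are solid. World frame = base frame: x ahead of the robot, y to its left, z up, the work surface at z = 0. Lengths are in m, angles in rad, forces in N, time in s.
With the tool pointing down it reaches from about 0.325 to 0.9 m from the base axis. Payload 6.1 kg.
Tool frame: the origin (TCP) lies midway between the tips of the shut fingers; the grasp point (between the pads) lies bot.pinch_z behind it (bot.pinch_z is the distance from the TCP to the grasp point, in m); z points along the fingers, y is the line along which they close (so a half turn about z gives the same grasp; the last joint's range is limited). The gripper opens to 85 mm and grips with 20 to 120 N. Pads are 22 mm wide; open, the fingers measure 114 mm over their backs; the gripper's body (76 mm by 85 mm) begins 54 mm behind the grasp point. The pads swing forward as they close: fully open they stand 13 mm farther back than shut.
Start: joints at [1.075, 0.22, 1.526, -0, 1.395, -0.126], TCP at [0.226, 0.583, 0.231] pointing down, gripper open.
Joint ranges: [-2.98, 2.98], [-0.91, 2.08], [0.09, 2.57], [-1.24, 4.39], [0.2, 2.65], [-2.68, 2.68]. Speed limits (rad/s): [2.57, 2.57, 3.01, 3.14, 3.14, 3.14].

## Interface

Orientations are given as a 3x3 rotation matrix whose columns are the frame's x, y, z axes.
In Python, from rig import bot gives the robot as it stands.
- The arm moves only by the shell command python3 -m inch 'ROWS'. ROWS is a JSON object of lists of equal length, an entry for each row: "delta_pos": the shift along the world's x, y, z in mm, a list of three; "yaw": the turn about the world's z in degrees; "fingers": the finger opening in mm, from 0 to 85.4. A call has exactly 5 rows; each row is the pose to reach, as a shift and turn from the pose commanded when the call began; what a row does not reach only later rows make up. A row lasts 1/8 s, in which the tool goes at most 62.5 mm and 10.7 degrees, less where a joint would pass 70% of its speed; a pose out of reach is approached as far as the arm can. A call with a gripper value outside its range is refused whole. The fingers move at their own pace and stop on an object; the grip force is fixed at half the most. Time passes only in rows, so rows that repeat a pose let the fingers close, or fill a call up. It gives the time, the measured TCP pose, the force, the opening and the grip force at its end, in the units of the state.
- bot.observe(): the state, without advancing time (a new reading comes with each control period).
- bot.snapshot(name): name is "scene" or "side" or "wrist"; returns a dict with "img" (400x640x3 uint8, blue, green, red), "z_map" (400x640 float32, m along the optical axis (not along the pixel's ray), 0 where there is no reading), "intrinsics" (3x3 intrinsics, pixels), "pose" (4x4, takes a point from camera to world coordinates); the wrist camera has in their place "T_tool_cam" (4x4, takes a point from camera to tool coordinates, whose origin is the TCP and whose axes are the flange's). Camera axes: x right, y up, looking along -z (the intrinsics and any distortion apply to the point x, -y, -z); pixel columns grow to the right and rows downward; lengths in m; the calibration is good to about 2 mm. A picture is of the moment at which its call begins: read the wrist's pose just before it.
- bot.close_job(): hands the job in; it is judged then, once.
Trained networks look in the newest picture that a camera, given by its name, has taken for a name from the list of things; names that differ only in an ending like _2 or _b are one class to them, and where a whole thing is asked for, a point or a joint stands for the part that bears it (a point fixed in the world has none). Each returns a list of dicts, best first, with "confidence" (0 to 1); they miss things now and then, are a little off and sometimes report something else, mostly with a low value. They report only what shows in the picture. A call takes as long as a camera call.
- bot.look_for(camera, target): "xy" ([column, row] in pixels, amid what is visible of it).
The state is a dict: "t": time; "q": joint angles; "dq": joint speeds; "effort": joint torques, N m; "eef_pos": TCP position; "tool_rot": TCP orientation; "ft_force": force on the tool from outside, world axes, zero at the start; "torque": the same for the moment, N m; "gripper_width": finger opening in m; "finger_force": force on a finger pad.
Only numpy, scipy, OpenCV 4.12 (cv2) and the standard library are available. Lean on these libraries where they do the work, as an engineer would, in place of code of your own. Each camera call takes 0.05 s, during which the arm holds its last target. There are 200 camera calls.

## Working session

There is one attempt and no reset: what is moved stays moved. The work goes in short steps, Python scripts to look and compute and a shell command to move; the robot and the scene stay as the last step left them, time stands still between calls to the robot, and variables do not carry over. Pictures are saved under pics/ and viewed, at most 10 in all, crops included, and the job is handed in when it is done.

```bash
mkdir -p pics; ls; cat > h.py <<'E'
import numpy as np, cv2
from rig import bot
def cloud(s):
    K=s["intrinsics"];z=s["z_map"];v,u=np.mgrid[:400,:640]
    X=(u-K[0,2])/K[0,0]*z;Y=(v-K[1,2])/K[1,1]*z
    P=np.stack([X,-Y,-z,np.ones_like(z)],-1)@np.array(s["pose"]).T
    P=P[...,:3];P[z<=0]=np.nan
    return P
E
python3 - <<'E'
from h import *
o=bot.observe();print(o["eef_pos"],o["tool_rot"],o["t"],bot.pinch_z,o["ft_force"])
for c in ["scene","side"]:
    s=bot.snapshot(c);cv2.imwrite(f"pics/{c}0.png",s["img"]);P=cloud(s);np.save(f"{c}0.npy",P)
    print(c,s["pose"],[k for k in s])
    for n in "battery_box battery_case carry_handle bay nozzle_small nozzle plate coupon scrap bolt".split():
        for d in bot.look_for(c,n)[:2]:
            u,v=map(int,np.round(d["xy"]));print(n,d["confidence"],u,v,P[v,u].round(3))
E
```

```text
pics
[0.22560141 0.58218606 0.2301684 ] [[-9.32416412e-01  3.61384486e-01 -9.42055109e-04]
 [ 3.61385637e-01  9.32414741e-01 -1.78099664e-03]
 [ 2.34761516e-04 -2.00107568e-03 -9.99997970e-01]] 0.0 0.0187 [ 0.39960339 -0.14852456 -0.16209476]
scene [[ 0.70086182  0.52146951 -0.48668497 -0.02506775]
 [-0.71318402  0.52444454 -0.46510911 -0.56369187]
 [ 0.01269906  0.67307316  0.73946688  1.02298588]
 [ 0.          0.          0.          1.        ]] ['img', 'z_map', 'intrinsics', 'pose']
battery_box 0.69 297 209 [0.506 0.054 0.113]
battery_box 0.56 295 196 [0.5   0.053 0.172]
battery_case 0.92 298 196 [0.511 0.052 0.164]
carry_handle 0.52 298 180 [0.539 0.082 0.186]
bay 0.75 395 302 [ 0.519 -0.305  0.02 ]
nozzle 0.53 413 231 [ 0.752 -0.192  0.013]
plate 0.66 296 195 [0.503 0.052 0.174]
plate 0.58 230 190 [0.468 0.343 0.007]
coupon 0.81 214 228 [0.336 0.247 0.007]
scrap 0.57 448 298 [ 0.635 -0.396  0.01 ]
bolt 0.66 372 360 [ 0.359 -0.362  0.015]
side [[ 0.99855318 -0.01079981  0.0526775   0.62401949]
 [ 0.05206514  0.4391219  -0.8969176  -1.45351067]
 [-0.0134453   0.89836258  0.43904886  0.82942215]
 [ 0.          0.          0.          1.        ]] ['img', 'z_map', 'intrinsics', 'pose']
battery_box 0.84 326 196 [0.53  0.049 0.107]
battery_case 0.72 326 188 [0.531 0.047 0.141]
carry_handle 0.17 375 227 [ 0.713 -0.033  0.023]
bay 0.85 334 268 [ 0.572 -0.261 -0.001]
nozzle 0.5 391 256 [ 0.758 -0.205  0.012]
coupon 0.54 285 196 [0.34  0.26  0.004]
coupon 0.2 323 188 [0.519 0.053 0.139]
scrap 0.66 353 293 [ 0.633 -0.397  0.006]
```

```bash
python3 - <<'E'
from h import *
a=cv2.imread("pics/scene0.png");cv2.imwrite("pics/a.png",cv2.resize(a[140:390,170:500],None,fx=2.4,fy=2.4))
b=cv2.imread("pics/side0.png");cv2.imwrite("pics/b.png",cv2.resize(b[140:320,220:440],None,fx=3.3,fy=3.3))
for c in ["scene","side"]:
    im=cv2.imread(f"pics/{c}0.png");P=np.load(f"{c}0.npy");hsv=cv2.cvtColor(im,cv2.COLOR_BGR2HSV)
    g=(hsv[...,0]>40)&(hsv[...,0]<90)&(hsv[...,1]>90)&(P[...,2]>0.014)&(P[...,2]<.03)&(abs(P[...,0]-.55)<.3)&(abs(P[...,1]+.2)<.35)
    Q=P[g][:,:2];print(c,"bay",len(Q),Q.min(0),Q.max(0),np.percentile(P[g][:,2],[5,50,95]))
    np.save(f"bay_{c}.npy",Q)
    near=(abs(P[...,0]-.53)<.15)&(abs(P[...,1]-.06)<.15)
    m=near&(P[...,2]>.028)&(P[...,2]<.040);B=P[m][:,:2];print("base",len(B),cv2.minAreaRect(B.astype(np.float32)))
    m=near&(P[...,2]>.178)&(P[...,2]<.19);B=P[m][:,:2];print("lid",len(B),cv2.minAreaRect(B.astype(np.float32)))
    m=near&(P[...,2]>.215)&(P[...,2]<.24);B=P[m][:,:2];print("handle",len(B),cv2.minAreaRect(B.astype(np.float32)))
    bev=np.zeros((480,400,3),np.uint8)
    k=np.isfinite(P[...,0])&(P[...,2]<.06);x=P[k]; 
    r=((0.45-x[:,1])*480/1.0).astype(int); cc=((x[:,0]-.25)*480).astype(int)
    ok=(r>=0)&(r<480)&(cc>=0)&(cc<400);bev[r[ok],cc[ok]]=im[k][ok];cv2.imwrite(f"pics/bev_{c}.png",bev)
E
```

```text
scene bay 650 [ 0.46161361 -0.33195346] [ 0.68947693 -0.1516811 ] [0.01534374 0.01960293 0.02340797]
base 601 ((0.5224289894104004, 0.08088140189647675), (0.10563637316226959, 0.1529105305671692), 84.86106872558594)
lid 539 ((0.5215147137641907, 0.08043980598449707), (0.06541011482477188, 0.11379335820674896), 84.00232696533203)
handle 138 ((0.5211386680603027, 0.0710655003786087), (0.015266952104866505, 0.09109409898519516), 82.03778839111328)
side bay 289 [ 0.46205165 -0.33678566] [ 0.6888051  -0.16081383] [0.01450234 0.01803042 0.02128246]
base 312 ((0.5692898035049438, 0.09414584934711456), (0.2810303270816803, 0.1500409096479416), 20.84290885925293)
lid 198 ((0.5216063261032104, 0.07553859800100327), (0.0671164020895958, 0.1122857928276062), 87.84913635253906)
handle 73 ((0.5192326307296753, 0.06669122725725174), (0.017324846237897873, 0.08168771862983704), 84.57875061035156)
```

View pics/a.png

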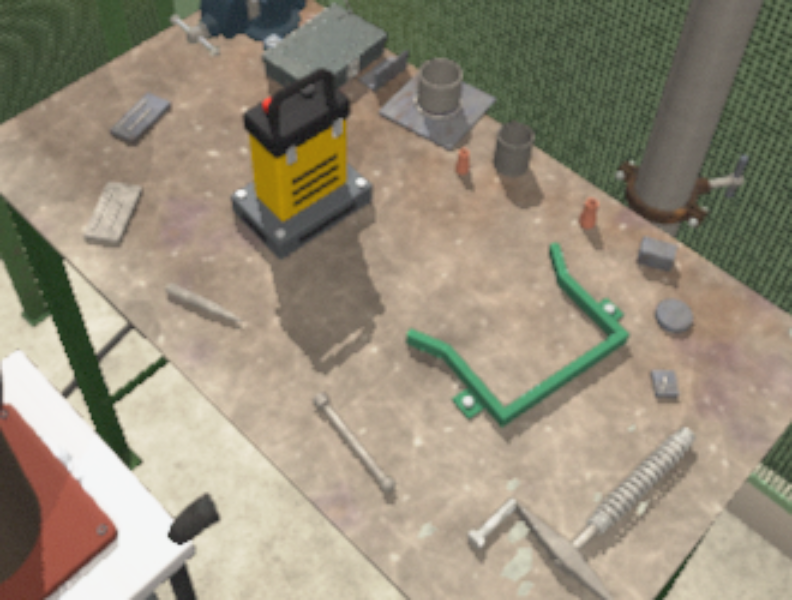

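View pics/b.png

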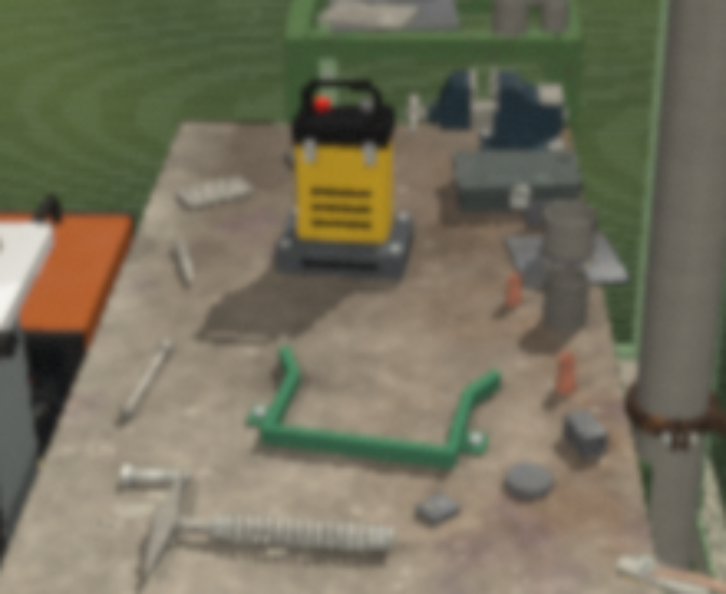

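The pictures show the box upright at about (298,200) in the scene view. The bay is the green U around (395,300), with its mouth facing the box. The nozzles sit to the right of the path and stay clear of it. Next I fit the bay pose.

```bash
python3 - <<'E'
from h import *
from scipy.optimize import minimize
def seg(p,a,b):
    d=b-a;t=np.clip(((p-a)@d)/(d@d),0,1);return np.linalg.norm(p-a-t[:,None]*d,axis=1)
C=np.array([[-.106,.085],[-.089,.041],[-.089,-.058],[.089,-.058],[.089,.041],[.106,.085]])
def cost(th,Q,full=0):
    c,s=np.cos(th[2]),np.sin(th[2]);p=(Q-th[:2])@np.array([[c,-s],[s,c]])
    d=np.min([seg(p,C[i],C[i+1]) for i in range(5)],0)
    d=np.maximum(d-.004,0)
    return d if full else np.minimum(d,.012).__pow__(2).sum()*1e4
Qs=[np.load(f"bay_{c}.npy") for c in("scene","side")]
for Q in Qs+[np.vstack(Qs)]:
    r=min((minimize(cost,[x,-.23,a],args=(Q,),method="Nelder-Mead",options=dict(maxiter=2000,xatol=1e-5)) for a in(-.2,0,.2,.4) for x in (.55,.59)),key=lambda r:r.fun)
    print(r.x,np.degrees(r.x[2]),r.fun,np.median(cost(r.x,Q,1)))
    P=r.x; R=np.array([[np.cos(P[2]),-np.sin(P[2])],[np.sin(P[2]),np.cos(P[2])]])
    b=np.array([.522,.0805]);print("box in bay frame",R.T@(b-P[:2]))
# things near the box, height>8mm
P=np.load("scene0.npy")
E
```

```text
[ 0.56446333 -0.25496698 -0.17224199] -9.868738916140943 3.567788638364256 0.0
box in bay frame [-0.09933122  0.32322521]
[ 0.56505558 -0.26101286 -0.18630398] -10.674431732846902 1.7094952097420555 0.0
box in bay frame [-0.10556831  0.32762807]
[ 0.56465879 -0.25718212 -0.17867755] -10.237469292428154 14.017525139022583 0.0
box in bay frame [-0.10199532  0.32472441]
```

```bash
python3 -m inch '{"delta_pos":[[30,-40,0],[60,-80,0],[95,-130,0],[130,-175,0],[160,-220,0]],"yaw":[3,6,9,12,15.7],"fingers":[85,85,85,85,85]}'
python3 -m inch '{"delta_pos":[[30,-40,-20],[60,-80,-50],[90,-120,-90],[112,-152,-120],[112,-152,-140]],"yaw":[0,0,0,0,0],"fingers":[85,85,85,85,85]}'
```

```text
t: 1.72
eef_pos: [0.387, 0.3612, 0.2316]
tool_rot: [[-0.996, 0.094, 0.001], [0.094, 0.996, 0.0], [-0.001, 0.0, -1.0]]
ft_force: [0.4, -0.8, 0.5]
gripper_width: 0.0848
finger_force: 0.0
t: 2.35
eef_pos: [0.4987, 0.2081, 0.0897]
tool_rot: [[-0.995, 0.099, -0.001], [0.099, 0.995, -0.001], [0.001, -0.001, -1.0]]
ft_force: [-1.0, 0.2, 0.6]
gripper_width: 0.085
finger_force: 0.0
```

```bash
python3 -m inch '{"delta_pos":[[0,0,-25],[0,0,-50],[0,0,-70],[0,0,-82],[0,0,-86]],"yaw":[0,0,0,0,0],"fingers":[85,85,85,85,85]}'
python3 - <<'E'
from h import *
s=bot.snapshot("scene");cv2.imwrite("pics/c.png",cv2.resize(s["img"][110:280,200:400],None,fx=3.5,fy=3.5))
E
```

```text
t: 2.98
eef_pos: [0.4976, 0.2107, 0.0048]
tool_rot: [[-0.995, 0.096, -0.001], [0.096, 0.995, -0.0], [0.001, -0.0, -1.0]]
ft_force: [-0.2, -0.9, -0.1]
gripper_width: 0.0853
finger_force: 0.0
```

View pics/c.png

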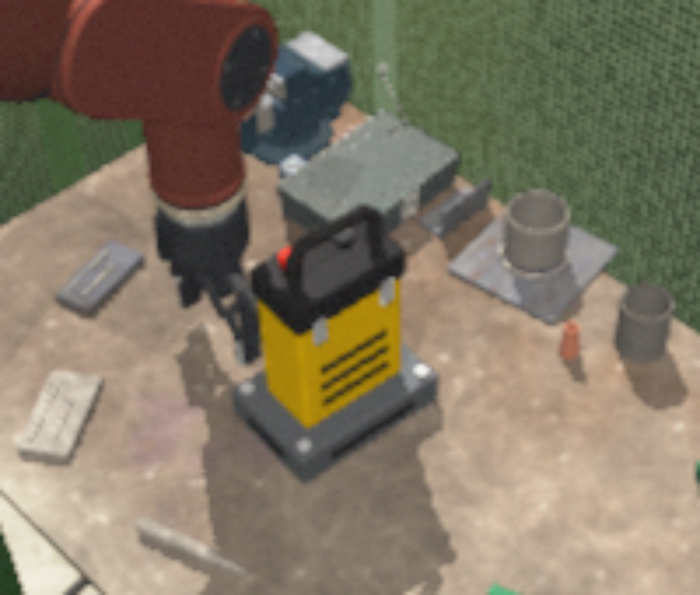

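Hand stands behind the base (fingertip at about (245,355) in the crop), with a clear gap. Starting the off-centre push, turning with the box.

```bash
cat >> h.py <<'E'
from numpy.linalg import norm
BAY=np.array([.5647,-.2570]);BY=np.radians(-10.2)
def R2(a): return np.array([[np.cos(a),-np.sin(a)],[np.sin(a),np.cos(a)]])
def track(guess,cam="scene"):
    s=bot.snapshot(cam);P=cloud(s);im=s["img"].astype(int);o=bot.observe()
    n=np.hypot(P[...,0]-guess[0],P[...,1]-guess[1])<.115
    out=[]
    for nm,lo,hi,rad in(("base",.029,.039,.098),("lid",.178,.19,.07)):
        m=n&(P[...,2]>lo)&(P[...,2]<hi)&(np.hypot(P[...,0]-guess[0],P[...,1]-guess[1])<rad)
        m=cv2.morphologyEx(m.astype(np.uint8),cv2.MORPH_OPEN,np.ones((2,2)))>0
        (c,(w,h),a)=cv2.minAreaRect(P[m][:,:2].astype(np.float32))
        if w<h:a-=90;w,h=h,w
        a=(a+90)%180-90
        b=R2(BY).T@(np.array(c)-BAY)
        print(nm,np.round(c,4),"yaw %.1f"%a,"size",np.round([w,h],3),"| bay mm",(b*1e3).round(1),"dyaw %.1f"%(a-np.degrees(BY)))
        out.append((np.array(c),a))
    p=o["eef_pos"][:2];ty=o["tool_rot"][:,1]
    for c,a in out: print(" tcp in box",(R2(np.radians(a)).T@(p-c)*1e3).round(1),end=" ")
    print("toolyaw %.1f"%(np.degrees(np.arctan2(ty[1],ty[0]))-90),"t",o["t"],"F",np.round(o["ft_force"],1))
    return s
E
python3 -m inch '{"delta_pos":[[0,-8,-3],[-1,-14,-3],[-8,-20,-3],[-15,-26,-3],[-22,-32,-3]],"yaw":[0,0,3.3,6.6,10],"fingers":[85,85,85,85,85]}'
python3 -c "
from h import *
s=track([.53,.07])"
```

```text
t: 3.65
eef_pos: [0.4765, 0.1788, 0.0031]
tool_rot: [[-0.997, -0.08, 0.002], [-0.08, 0.997, 0.001], [-0.002, 0.001, -1.0]]
ft_force: [1.1, 2.7, -0.1]
gripper_width: 0.0851
finger_force: 1.5
base [0.5227 0.0767] yaw 8.5 size [0.163 0.101] | bay mm [-100.4  321. ] dyaw 18.7
lid [0.5889 0.1028] yaw 23.8 size [0.274 0.038] | bay mm [-39.9 358.4] dyaw 34.0
 tcp in box [-31.8 107.4]  tcp in box [-73.6 114.7] toolyaw 4.7 t 3.7 F [-0.2  1.4 -0.3]
```

```bash
sed -i 's/minAreaRect(P\[m\]\[:,:2\].astype(np.float32))/minAreaRect((P[m][:,:2]*1e3).astype(np.float32));c=np.array(c)\/1e3/' h.py
python3 -c "
from h import *
s=track([.523,.077])"
```

```text
base [0.5187 0.0768] yaw 5.3 size [150.608 112.695] | bay mm [-104.4  320.4] dyaw 15.5
lid [0.5756 0.1241] yaw 31.2 size [278.161  47.413] | bay mm [-56.8 377. ] dyaw 41.4
 tcp in box [-33.3 105.1]  tcp in box [-57.3  98. ] toolyaw 4.5 t 3.75 F [ 0.1 -0.7 -0.4]
```

```bash
sed -i '/MORPH_OPEN/d' h.py
python3 -c "
from h import *
s=track([.523,.077]);s=track([.523,.077],'side')"
```

```text
base [0.5199 0.0787] yaw 4.7 size [152.535 121.531] | bay mm [-103.5  322.4] dyaw 14.9
lid [0.5204 0.0717] yaw 4.9 size [114.642  65.993] | bay mm [-101.8  315.7] dyaw 15.1
 tcp in box [-35.6 103. ]  tcp in box [-35.1 110.1] toolyaw 4.4 t 3.8 F [-0.3  0.2  0.5]
base [0.5187 0.0622] yaw 4.6 size [149.452 106.221] | bay mm [-101.8  306. ] dyaw 14.8
lid [0.5189 0.0646] yaw 5.2 size [110.63   65.568] | bay mm [-102.   308.4] dyaw 15.4
 tcp in box [-32.9 119.3]  tcp in box [-32.1 117.3] toolyaw 4.4 t 3.85 F [-0.  -0.4 -0.7]
```

```bash
sed -i 's/^BAY=.*/BAY=np.array([.5645,-.2550]);BY=np.radians(-9.9)/' h.py
python3 -m inch '{"delta_pos":[[-7,-7,0],[-13,-15,0],[-19,-23,0],[-24,-31,0],[-29,-40,0]],"yaw":[4,8,12,16,20],"fingers":[85,85,85,85,85]}'
python3 -c "
from h import *
s=track([.523,.06])"
```

```text
t: 4.47
eef_pos: [0.4474, 0.1394, 0.0029]
tool_rot: [[-0.909, -0.416, 0.001], [-0.416, 0.909, 0.001], [-0.001, 0.001, -1.0]]
ft_force: [-1.3, 4.8, 2.0]
gripper_width: 0.0851
finger_force: 2.4
base [0.5209 0.0569] yaw 21.0 size [153.111 116.746] | bay mm [-96.6 299.7] dyaw 30.9
lid [0.5228 0.0509] yaw 19.5 size [115.106  67.143] | bay mm [-93.7 294.2] dyaw 29.4
 tcp in box [-40.1 102.7]  tcp in box [-42.6 107.9] toolyaw 24.7 t 4.525 F [-0.1  1.4 -0.6]
```

```bash
python3 -m inch '{"delta_pos":[[-3,8,0],[12,14,0],[28,19,0],[31,12,0],[35,2,0]],"yaw":[-1,-3,-3,-3,-3],"fingers":[85,85,85,85,85]}'
python3 -m inch '{"delta_pos":[[4,-9,0],[8,-18,0],[12,-27,0],[16,-36,0],[20,-45,0]],"yaw":[1,2,3,4,4],"fingers":[85,85,85,85,85]}'
python3 -c "
from h import *
s=track([.538,.01])"
```

```text
t: 5.15
eef_pos: [0.4815, 0.1417, 0.0024]
tool_rot: [[-0.931, -0.366, -0.001], [-0.366, 0.931, 0.002], [0.0, 0.002, -1.0]]
ft_force: [-2.8, 6.5, 3.3]
gripper_width: 0.085
finger_force: 3.6
t: 5.78
eef_pos: [0.5007, 0.0964, 0.0023]
tool_rot: [[-0.903, -0.429, -0.002], [-0.429, 0.903, 0.002], [0.001, 0.002, -1.0]]
ft_force: [-3.1, 6.7, 4.9]
gripper_width: 0.0851
finger_force: 3.8
base [0.5463 0.0036] yaw 24.8 size [152.323 115.442] | bay mm [-62.4 251.6] dyaw 34.7
lid [0.5381 0.0213] yaw -65.8 size [115.669 111.368] | bay mm [-73.5 267.7] dyaw -55.9
 tcp in box [ -2.3 101.9]  tcp in box [-82.3  -3.3] toolyaw 25.4 t 5.825 F [-1.2  0.7 -0.2]
```

```bash
python3 -m inch '{"delta_pos":[[4,-9,0],[8,-18,0],[13,-27,0],[17,-36,0],[21,-45,0]],"yaw":[0,0,0,0,0],"fingers":[85,85,85,85,85]}'
python3 -c "
from h import *
s=track([.571,-.045])"
```

```text
t: 6.45
eef_pos: [0.5217, 0.0515, 0.0021]
tool_rot: [[-0.903, -0.43, -0.002], [-0.43, 0.903, 0.001], [0.001, 0.002, -1.0]]
ft_force: [-2.9, 6.4, 4.4]
gripper_width: 0.0852
finger_force: 3.6
base [ 0.5688 -0.0395] yaw 26.1 size [151.239 117.128] | bay mm [-32.9 213. ] dyaw 36.0
lid [ 0.5718 -0.0446] yaw 26.3 size [113.396  65.97 ] | bay mm [-29.  208.5] dyaw 36.2
 tcp in box [ -2.1 100.8]  tcp in box [ -2.1 106.8] toolyaw 25.4 t 6.5 F [-0.2  1.  -1.1]
```

```bash
python3 -m inch '{"delta_pos":[[4,-9,0],[8,-18,0],[13,-27,0],[9,-19,0],[26,-12,0]],"yaw":[0,0,0,0,0],"fingers":[85,85,85,85,85]}'
python3 -c "
from h import *
s=track([.585,-.07])"
python3 -m inch '{"delta_pos":[[17,8,0],[21,1,0],[28,-2,0],[34,-4,0],[40,-6,0]],"yaw":[0,0,-3,-6,-8],"fingers":[85,85,85,85,85]}'
python3 -c "
from h import *
s=track([.585,-.08])"
```

```text
t: 7.12
eef_pos: [0.5469, 0.0392, 0.0015]
tool_rot: [[-0.903, -0.43, -0.003], [-0.43, 0.903, -0.0], [0.002, 0.001, -1.0]]
ft_force: [0.1, -0.7, -0.4]
gripper_width: 0.0852
finger_force: 0.0
base [ 0.581  -0.0631] yaw 26.7 size [153.15  127.062] | bay mm [-16.8 191.9] dyaw 36.6
lid [ 0.5868 -0.0728] yaw 26.3 size [115.417  66.503] | bay mm [ -9.3 183.4] dyaw 36.2
 tcp in box [ 18.6 105.7]  tcp in box [ 17.  117.1] toolyaw 25.5 t 7.175 F [-0.5 -0.2  1.7]
t: 7.8
eef_pos: [0.5875, 0.0331, 0.0021]
tool_rot: [[-0.954, -0.299, -0.002], [-0.299, 0.954, 0.001], [0.002, 0.002, -1.0]]
ft_force: [-2.5, 5.7, 2.4]
gripper_width: 0.0847
finger_force: 2.4
base [ 0.5881 -0.0759] yaw 20.3 size [152.184 116.749] | bay mm [ -7.5 180.4] dyaw 30.2
lid [ 0.5901 -0.0815] yaw 19.7 size [115.455  66.665] | bay mm [ -4.6 175.3] dyaw 29.6
 tcp in box [ 37.9 101.8]  tcp in box [ 36.9 108.1] toolyaw 17.3 t 7.85 F [-1.6  2.  -1.2]
```

```bash
python3 -m inch '{"delta_pos":[[12,-5,0],[24,-12,0],[36,-20,0],[46,-28,0],[55,-37,0]],"yaw":[-4,-9,-14,-19,-23],"fingers":[85,85,85,85,85]}'
python3 -c "
from h import *
s=track([.598,-.11])
cv2.imwrite('pics/d.png',cv2.resize(s['img'][150:350,250:480],None,fx=3,fy=3))"
```

```text
t: 8.48
eef_pos: [0.6429, -0.0042, 0.0017]
tool_rot: [[-0.995, 0.098, -0.002], [0.098, 0.995, 0.001], [0.002, 0.001, -1.0]]
ft_force: [-1.1, 4.5, 0.4]
gripper_width: 0.0852
finger_force: 1.7
base [ 0.5979 -0.1104] yaw -5.8 size [153.271 103.543] | bay mm [  8.  148.2] dyaw 4.1
lid [ 0.599  -0.1094] yaw -6.2 size [115.863  66.982] | bay mm [  9.  149.4] dyaw 3.7
 tcp in box [ 35.3 109. ]  tcp in box [ 33.5 108.1] toolyaw -5.8 t 8.525 F [ 0.1  1.1 -1.1]
```

View pics/d.png

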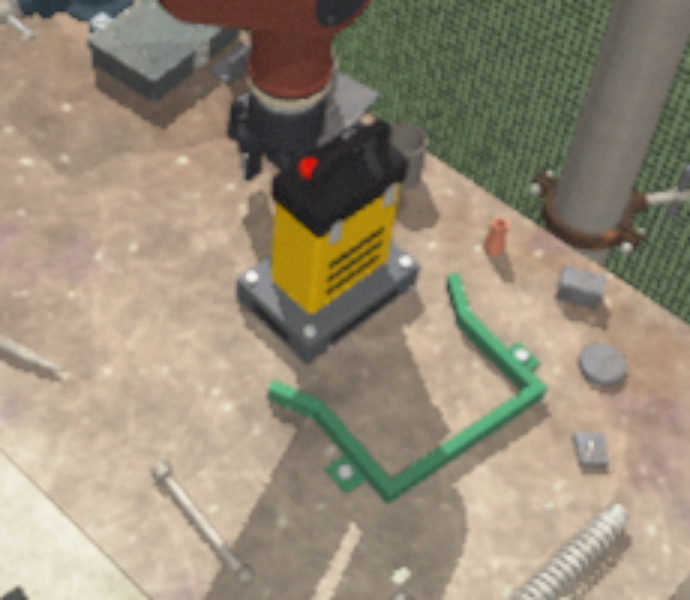

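The box stands upright square in front of the bay mouth (base at about (325,300) in the crop), a little right of centre. I'll rotate a little further, then shift contact to the centre.

```bash
python3 -m inch '{"delta_pos":[[6,-7,0],[13,-15,0],[14,-9,0],[0,-6,0],[-15,-2,0]],"yaw":[-4,-8,-8,-8,-8],"fingers":[85,85,85,85,85]}'
python3 -c "
from h import *
s=track([.598,-.118])"
```

```text
t: 9.15
eef_pos: [0.6278, -0.0059, 0.002]
tool_rot: [[-0.973, 0.231, -0.001], [0.231, 0.973, -0.0], [0.001, -0.0, -1.0]]
ft_force: [-0.5, -0.0, -0.3]
gripper_width: 0.0852
finger_force: 0.0
base [ 0.597  -0.1175] yaw -12.5 size [149.784 106.848] | bay mm [  8.4 141. ] dyaw -2.6
lid [ 0.598  -0.1172] yaw -13.5 size [112.582  69.465] | bay mm [  9.3 141.6] dyaw -3.6
 tcp in box [  3.7 115.9]  tcp in box [  0.9 115.3] toolyaw -13.3 t 9.2 F [-0.2  0.1 -1.3]
```

```bash
python3 -m inch '{"delta_pos":[[-2,-8,0],[-4,-17,0],[-6,-26,0],[-9,-36,0],[-11,-46,0]],"yaw":[-1,-2,-2,-2,-2],"fingers":[85,85,85,85,85]}'
python3 -c "
from h import *
s=track([.59,-.158])"
```

```text
t: 9.82
eef_pos: [0.6178, -0.053, 0.0023]
tool_rot: [[-0.964, 0.267, -0.0], [0.267, 0.964, 0.0], [0.0, 0.0, -1.0]]
ft_force: [0.9, 4.1, -1.5]
gripper_width: 0.0851
finger_force: 2.2
base [ 0.585  -0.1578] yaw -16.7 size [152.531 105.685] | bay mm [ 3.5 99.3] dyaw -6.8
lid [ 0.5844 -0.1577] yaw -14.8 size [111.6    66.762] | bay mm [ 2.9 99.3] dyaw -4.9
 tcp in box [  1.4 108.2]  tcp in box [  5.6 108.2] toolyaw -15.5 t 9.875 F [-0.4 -0.6 -0.4]
```

```bash
python3 -m inch '{"delta_pos":[[2,6,0],[-15,11,0],[-31,15,0],[-33,9,0],[-39,6,0]],"yaw":[0,0,0,0,3],"fingers":[85,85,85,85,85]}'
python3 -m inch '{"delta_pos":[[-3,-2,0],[-6,-3,0],[-6,-3,0],[-6,-3,0],[-6,-3,0]],"yaw":[1.5,3,3,3,3],"fingers":[85,85,85,85,85]}'
python3 -c "
from h import *
s=track([.582,-.162])"
```

```text
t: 10.5
eef_pos: [0.5799, -0.0464, 0.0027]
tool_rot: [[-0.977, 0.215, 0.002], [0.215, 0.977, 0.0], [-0.001, 0.0, -1.0]]
ft_force: [1.8, 3.7, 0.2]
gripper_width: 0.0848
finger_force: 2.0
t: 11.12
eef_pos: [0.5731, -0.0494, 0.0024]
tool_rot: [[-0.986, 0.165, 0.0], [0.165, 0.986, -0.0], [-0.0, -0.0, -1.0]]
ft_force: [0.6, 2.1, 0.7]
gripper_width: 0.0852
finger_force: 1.0
base [ 0.5851 -0.1556] yaw -11.3 size [151.957 121.006] | bay mm [  3.2 101.4] dyaw -1.4
lid [ 0.5836 -0.1628] yaw -12.6 size [112.895  67.7  ] | bay mm [ 3.  94.1] dyaw -2.7
 tcp in box [-32.6 101.8]  tcp in box [-35.1 108.4] toolyaw -9.5 t 11.175 F [1.3 1.1 0.9]
```

```bash
python3 -m inch '{"delta_pos":[[1,6,0],[17,3,0],[32,-1,0],[31,-8,0],[29,-18,0]],"yaw":[-1,-1,-1,-1,-1],"fingers":[85,85,85,85,85]}'
python3 -m inch '{"delta_pos":[[-2,-9,0],[-4,-18,0],[-6,-27,0],[-8,-36,0],[-8,-36,0]],"yaw":[0,0,0,0,0],"fingers":[85,85,85,85,85]}'
python3 -c "
from h import *
s=track([.575,-.2])"
```

```text
t: 11.8
eef_pos: [0.6016, -0.0661, 0.0023]
tool_rot: [[-0.983, 0.182, -0.0], [0.182, 0.983, 0.002], [0.0, 0.002, -1.0]]
ft_force: [1.3, 6.7, 3.1]
gripper_width: 0.0853
finger_force: 3.2
t: 12.42
eef_pos: [0.5929, -0.1035, 0.0021]
tool_rot: [[-0.983, 0.183, -0.001], [0.183, 0.983, 0.0], [0.001, -0.0, -1.0]]
ft_force: [0.4, 1.3, -0.1]
gripper_width: 0.085
finger_force: 0.0
base [ 0.574  -0.2106] yaw -10.8 size [151.712 105.632] | bay mm [ 1.7 45.4] dyaw -0.9
lid [ 0.5774 -0.1883] yaw -10.1 size [112.804 112.257] | bay mm [ 1.3 67.9] dyaw -0.2
 tcp in box [ -1.4 108.8]  tcp in box [ 0.3 86.3] toolyaw -10.5 t 12.475 F [-0.1 -0.5 -0.8]
```

```bash
python3 -m inch '{"delta_pos":[[-2,-8,0],[-3,-16,0],[-5,-24,0],[-6,-31,0],[-7,-37,0]],"yaw":[0,0,0,0,0],"fingers":[85,85,85,85,85]}'
python3 -c "
from h import *
s=track([.567,-.245])"
```

```text
t: 13.1
eef_pos: [0.5865, -0.1391, 0.0021]
tool_rot: [[-0.983, 0.182, -0.001], [0.182, 0.983, 0.002], [0.001, 0.002, -1.0]]
ft_force: [0.7, 7.1, 0.6]
gripper_width: 0.0848
finger_force: 2.9
base [ 0.5669 -0.2466] yaw -10.7 size [151.389 103.518] | bay mm [0.9 8.7] dyaw -0.8
lid [ 0.5696 -0.2277] yaw -11.2 size [112.705 104.096] | bay mm [ 0.3 27.8] dyaw -1.3
 tcp in box [ -0.7 108.3]  tcp in box [-0.6 89.2] toolyaw -10.5 t 13.15 F [0.7 3.9 0.1]
```

Now to the stop, slowly, watching the force.

```bash
python3 -m inch '{"delta_pos":[[0,-2,0],[-1,-3,0],[-1,-5,0],[-1,-6,0],[-1,-7,0]],"yaw":[0,0,0,0,0],"fingers":[85,85,85,85,85]}'
python3 -c "
from h import *
s=track([.567,-.252])"
```

```text
t: 13.78
eef_pos: [0.5855, -0.1461, 0.0021]
tool_rot: [[-0.983, 0.182, -0.001], [0.182, 0.983, 0.002], [0.001, 0.001, -1.0]]
ft_force: [0.9, 5.8, 2.0]
gripper_width: 0.0848
finger_force: 2.9
base [ 0.5661 -0.2534] yaw -11.0 size [151.766 105.314] | bay mm [1.3 1.9] dyaw -1.1
lid [ 0.565  -0.2536] yaw -9.9 size [112.226  67.275] | bay mm [0.3 1.5] dyaw 0.0
 tcp in box [ -1.5 108.9]  tcp in box [  1.7 109.3] toolyaw -10.5 t 13.825 F [0.4 5.5 1.9]
```

```bash
python3 -m inch '{"delta_pos":[[0,-1,0],[0,-2,0],[-1,-3,0],[-1,-3,0],[-1,-3,0]],"yaw":[0,0,0,0,0],"fingers":[85,85,85,85,85]}'
python3 -c "
from h import *
s=track([.567,-.255])"
```

```text
t: 14.45
eef_pos: [0.585, -0.1473, 0.0022]
tool_rot: [[-0.983, 0.182, -0.0], [0.182, 0.983, 0.004], [0.001, 0.004, -1.0]]
ft_force: [3.1, 12.3, 3.4]
gripper_width: 0.0853
finger_force: 6.5
base [ 0.5656 -0.2539] yaw -10.4 size [151.682 104.493] | bay mm [0.9 1.3] dyaw -0.5
lid [ 0.565  -0.2537] yaw -10.2 size [113.216  66.44 ] | bay mm [0.3 1.4] dyaw -0.3
 tcp in box [-1.000e-01  1.084e+02]  tcp in box [  0.9 108.2] toolyaw -10.5 t 14.5 F [ 2.1 11.5  3.5]
```

```bash
python3 -m inch '{"delta_pos":[[0,-1,0],[0,-2,0],[0,-3,0],[0,-3,0],[0,-3,0]],"yaw":[0,0,0,0,0],"fingers":[85,85,85,85,85]}'
python3 -c "
from h import *
s=track([.566,-.255])
cv2.imwrite('pics/e.png',cv2.resize(s['img'][170:340,290:470],None,fx=3.5,fy=3.5))"
```

```text
t: 15.12
eef_pos: [0.5849, -0.1474, 0.0024]
tool_rot: [[-0.983, 0.182, -0.001], [0.182, 0.983, 0.008], [0.002, 0.007, -1.0]]
ft_force: [2.1, 23.7, 8.0]
gripper_width: 0.085
finger_force: 12.0
base [ 0.5668 -0.2542] yaw -10.7 size [152.874 104.844] | bay mm [2.1 1.2] dyaw -0.8
lid [ 0.5646 -0.2545] yaw -10.2 size [112.266  66.251] | bay mm [0.  0.5] dyaw -0.3
 tcp in box [ -1.9 108.3]  tcp in box [  1. 109.] toolyaw -10.5 t 15.175 F [ 1.7 24.   8.3]
```

View pics/e.png

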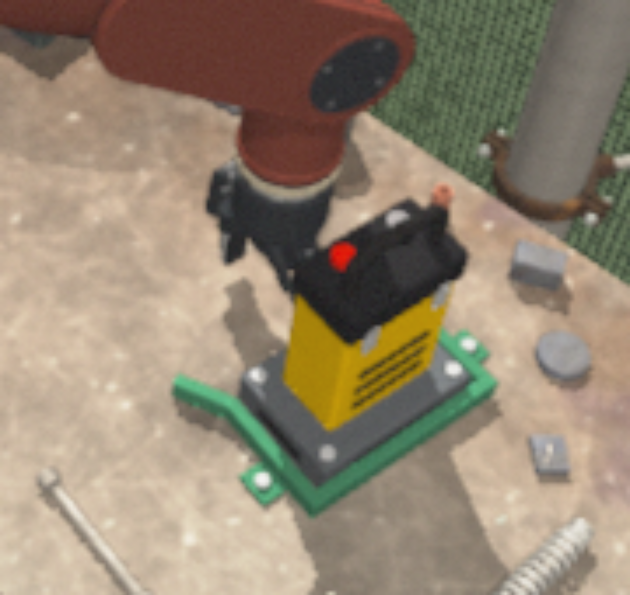

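The base sits flush against the back stop (its front edge runs parallel to the green bar, about (320,480) to (480,385)). The force rose to 24 N with no further motion. Retreating.

```bash
python3 -m inch '{"delta_pos":[[1,6,0],[4,20,0],[8,40,0],[10,55,15],[10,60,50]],"yaw":[0,0,0,0,0],"fingers":[85,85,85,85,85]}'
python3 -m inch '{"delta_pos":[[0,20,40],[0,40,80],[0,60,120],[0,80,150],[0,80,150]],"yaw":[0,0,0,0,0],"fingers":[85,85,85,85,85]}'
python3 - <<'E'
from h import *
s=track([.566,-.255]);P=cloud(s)
cv2.imwrite('pics/f.png',cv2.resize(s['img'][210:340,320:460],None,fx=4.4,fy=4.4))
track([.566,-.26],'side')
E
```

```text
t: 15.8
eef_pos: [0.5935, -0.0912, 0.0517]
tool_rot: [[-0.984, 0.181, -0.004], [0.181, 0.984, 0.001], [0.004, 0.0, -1.0]]
ft_force: [0.6, -0.5, 0.5]
gripper_width: 0.0848
finger_force: 0.0
t: 16.42
eef_pos: [0.597, -0.0117, 0.2069]
tool_rot: [[-0.984, 0.18, 0.007], [0.18, 0.984, -0.001], [-0.007, 0.0, -1.0]]
ft_force: [-0.8, -0.8, 0.5]
gripper_width: 0.0849
finger_force: 0.0
base [ 0.5658 -0.2544] yaw -11.5 size [152.417 104.693] | bay mm [1.2 0.8] dyaw -1.6
lid [ 0.565  -0.2537] yaw -9.6 size [112.138  66.627] | bay mm [0.3 1.3] dyaw 0.3
 tcp in box [-18.8 243.1]  tcp in box [-10.1 243. ] toolyaw -10.4 t 16.475 F [-0.5  0.1  0.5]
base [ 0.5636 -0.2594] yaw -10.0 size [149.432 108.031] | bay mm [-0.2 -4.5] dyaw -0.1
lid [ 0.5643 -0.2599] yaw -3.7 size [112.92   71.439] | bay mm [ 0.6 -4.9] dyaw 6.2
 tcp in box [-12.  248.1]  tcp in box [ 14.4 248.4] toolyaw -10.4 t 16.525 F [-0.4 -0.3 -1.2]
```

View pics/f.png

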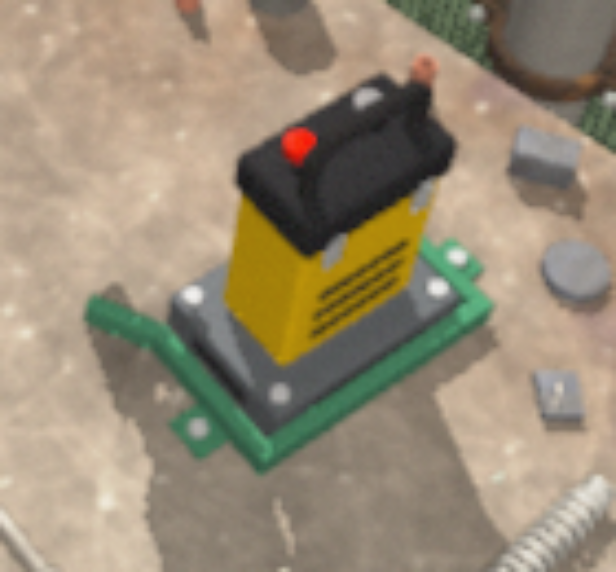

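The box stands upright in the bay, flush with the back bar. The hand is clear and the bystanders have not moved. Handing in.

```bash
python3 -c "
from rig import bot
print(bot.close_job())"
```

```text
the job is handed in; nothing more can be done
None
```

The battery box is upright in the green bay with its base flush and square against the back stop (within about 1 to 2 mm and 1.5°), pushed only on the steel base, hand clear, and the job was handed in at about 16.5 s.

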